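# Load the last two spice jars and lock the crate's hold-down bar

### The job

Get the spice crate ready to carry: stand the two dark-capped spice jars from the worktop in the crate's two empty cells, setting them down rather than dropping them. Then pull up the red spring knob, swing the hold-down bar from its parked place over the jars, let the knob go and feel the bar on until its pin snaps fully down into the locking hole, without forcing the bar. Leave the other jars in their cells and the salt shaker and kitchen timer where they stand.

Things in the scene. Friction and masses are not known exactly. Their poses are not given: they have to be found in the camera images.
- crate: Wooden crate, fixed, 176 x 137 mm: two rows of three cells beside a 25 mm finger channel. Origin on the worktop under the bar's pivot, in the middle of the tall near end board (16 mm thick, 106 high); +x along the channel to the far end (83 high), +y to the left row. Cells 45 mm square, floor 6 mm up; dividers 3 mm thick, 55 high, no chamfer; sides 62 high.
- jar_a: Spice jar to load: clear glass with a dark cap, 41 mm diameter over its whole height, 105 mm tall, 0.07 to 0.2 kg, standing on the worktop near its front edge. Origin at the centre of its underside, z up.
- jar_b: The other spice jar to load, exactly like jar_a.
- jar_l1: spice jar exactly like jar_a (41 mm diameter, 105 mm tall), already standing in the crate in the cell of cell_l1; origin at the centre of its underside
- jar_r1: spice jar exactly like jar_a (41 mm diameter, 105 mm tall), already standing in the crate in the cell of cell_r1; origin at the centre of its underside
- jar_r2: spice jar exactly like jar_a (41 mm diameter, 105 mm tall), already standing in the crate in the cell of cell_r2; origin at the centre of its underside
- jar_l3: spice jar exactly like jar_a (41 mm diameter, 105 mm tall), already standing in the crate in the cell of cell_l3; origin at the centre of its underside
- cell_l1 (a point): centre of the floor of the nearest cell (next to the tall end board) in the left row (crate +y side), 6 mm above the worktop; filled at the start
- cell_l2 (a point): centre of the floor of the middle cell in the left row (crate +y side), 6 mm above the worktop; empty at the start
- cell_l3 (a point): centre of the floor of the farthest cell in the left row (crate +y side), 6 mm above the worktop; filled at the start
- cell_r1 (a point): centre of the floor of the nearest cell (next to the tall end board) in the right row (crate -y side), 6 mm above the worktop; filled at the start
- cell_r2 (a point): centre of the floor of the middle cell in the right row (crate -y side), 6 mm above the worktop; filled at the start
- cell_r3 (a point): centre of the floor of the farthest cell in the right row (crate -y side), 6 mm above the worktop; empty at the start
- hold_bar (a joint): Hinge of the hold-down bar, rad, about the vertical through the crate's origin, counter-clockwise from above. 0: bar along the channel over all jars; parked at about 1.45 it points to the crate's left. Turns easily once the pin is drawn. The locking hole's angle differs from crate to crate, between -0.14 and +0.14, with 0.03 rad of play either way; the bar's tail hides it as it arrives.
- bar_tip (a point): Top of the free end of the hold-down bar, 183 mm from the pivot. The bar is a 84 mm wide steel flat (44 mm at the tail) with rubber below and a 8 mm lip at the end; underside 115.5 mm, top 121.5 mm above the worktop. Jars fully down are 111 mm high, so it passes 4 mm over them.
- plunger (a joint): Spring plunger, an 8 mm index pin through the bar's tail; m, upwards. 0: pin down in the parking slot or locking hole of the steel plate on the end board; 0.008: its nose rides on the plate; 0.012: pulled to its stop. Spring: 4.5 N down at 0, 8.3 N at 0.012. Let go over the plate it rides along and snaps into a hole that comes under it; then the bar stops.
- knob (a point): Centre of the red plunger knob (round, 25 mm diameter, 24 mm tall, spins freely on the pin). It sits on the bar's tail, 45 mm from the pivot, away from the bar's free end, 150 mm above the worktop with the pin down; it moves with pin and bar. Below it a steel barrel, 19 mm wide, stands on the bar up to 135 mm.
- salt_shaker: Glass salt shaker with a grey metal top, 44 mm diameter, 90 mm tall, standing among the jars on the worktop; a bystander. Origin at the centre of its underside.
- timer: Round kitchen timer, white with a turquoise top, 66 mm diameter, 46 mm tall, standing among the jars; a bystander. Origin at the centre of its underside.
Things that resemble listed ones, but are neither listed nor needed, are in the scene too. What is shaped like the jar_l1 but blue is not meant.

How it is judged:
On the way, in this order (a step that is already met when the one before it is completed fails the run):
1. the two jars stand in the two empty cells, one in each, fully down and let go, the bar still parked (((horizontal distance between jar_a and cell_l2 below 0.008 m and z of each of jar_a, jar_b in the frame of crate below 0.01 m and angle between each of jar_a, jar_b's own z axis and vertical below 0.1 rad and horizontal distance between jar_b and cell_r3 below 0.008 m) or (horizontal distance between jar_a and cell_r3 below 0.008 m and z of each of jar_a, jar_b in the frame of crate below 0.01 m and angle between each of jar_a, jar_b's own z axis and vertical below 0.1 rad and horizontal distance between jar_b and cell_l2 below 0.008 m)) and linear speed of each of jar_a, jar_b below 0.02 m/s and value of joint hold_bar above 1.2 rad and contact force between the fingers and jar_a below 0.1 N and contact force between the fingers and jar_b below 0.1 N), for 0.2 s.
2. the pin is drawn and the bar swung out of its parked place (value of joint hold_bar below 1.1 rad and value of joint plunger above 0.005 m), for 0.1 s.
At the end, for the whole second after the job is handed in: All six jars stand one per cell, upright (within 0.1 rad), within 8 mm of their cell centres and fully down (undersides within 4 mm of the crate floor), the two loaded ones at rest; the hold-down bar lies over them (within 0.18 rad of the channel) with the pin snapped down (plunger below 2.5 mm) (((horizontal distance between jar_a and cell_l2 below 0.008 m and z of each of jar_a, jar_b in the frame of crate below 0.01 m and angle between each of jar_a, jar_b's own z axis and vertical below 0.1 rad and horizontal distance between jar_b and cell_r3 below 0.008 m) or (horizontal distance between jar_a and cell_r3 below 0.008 m and z of each of jar_a, jar_b in the frame of crate below 0.01 m and angle between each of jar_a, jar_b's own z axis and vertical below 0.1 rad and horizontal distance between jar_b and cell_l2 below 0.008 m)) and linear speed of each of jar_a, jar_b below 0.02 m/s and horizontal distance between jar_l1 and cell_l1 below 0.008 m and z of each of jar_l1, jar_r1, jar_r2, jar_l3 in the frame of crate below 0.01 m and angle between each of jar_l1, jar_r1, jar_r2, jar_l3's own z axis and vertical below 0.1 rad and horizontal distance between jar_r1 and cell_r1 below 0.008 m and horizontal distance between jar_r2 and cell_r2 below 0.008 m and horizontal distance between jar_l3 and cell_l3 below 0.008 m and value of joint hold_bar between -0.18 and 0.18 rad and value of joint plunger below 0.0025 m); the robot touches nothing.
It fails at once if a jar is dropped into the crate (falls faster than 0.6 m/s inside a cell, about 2 cm of free fall) ((z of jar_a in the frame of crate below 0.055 m and x of jar_a in the frame of crate between 0 and 0.165 m and y of jar_a in the frame of crate between -0.065 and 0.065 m and linear speed of jar_a above 0.6 m/s) or (z of jar_b in the frame of crate below 0.055 m and x of jar_b in the frame of crate between 0 and 0.165 m and y of jar_b in the frame of crate between -0.065 and 0.065 m and linear speed of jar_b above 0.6 m/s)).
It fails at once if the bar is forced: its pin is driven against the plate with more than 25 N (contact force between pin and index_plate above 25 N).
It fails at once if the salt shaker or the timer is pushed more than 3 cm or tipped over (distance of any of salt_shaker, timer from where it was at the start of the episode above 0.03 m or angle between any of salt_shaker, timer's own z axis and vertical above 0.4 rad).
It also fails if it takes over 67 s, if anything falls off the work surface, if the arm or the gripper's body presses on something with over 40 N, if the wrist force passes 120 N, or if a joint passes its speed limit or range.

### The arm

A 6-joint arm with a two-finger parallel gripper is mounted at the origin on a cart in front of the work surface, level with it; the furniture and walls round the work are solid. World frame = base frame: x ahead of the robot, y to its left, z up, the work surface at z = 0. Lengths are in m, angles in rad, forces in N, time in s.
With the tool pointing down it reaches from about 0.375 to 0.9 m from the base axis. Payload 3.1 kg.
Tool frame: the origin (TCP) lies at the very end of the fingers, on their centre line; the grasp point (between the pads) lies 19 mm behind it; z points along the fingers, y is the line along which they close (so a half turn about z gives the same grasp; the last joint's range is limited). The gripper opens to 87 mm and grips with 3 to 60 N. Pads are 19 mm wide; open, the fingers measure 117 mm over their backs; the gripper's body (75 mm by 190 mm) begins 51 mm behind the grasp point.
Start: joints at [-1.518, 0.527, 1.433, -0, 1.181, -0.178], TCP at [0.144, -0.608, 0.223] pointing down, gripper open.
Joint ranges: [-3.08, 3.08], [-0.75, 2.2], [0.22, 2.44], [-1.43, 4.57], [0, 2.65], [-2.85, 2.85]. Speed limits (rad/s): [2.79, 2.79, 3.14, 3.14, 3.14, 3.14].

### API

Orientations are given as [roll, pitch, yaw] about the fixed x, y, z axes, in that order (R = Rz(yaw) Ry(pitch) Rx(roll)).
In Python, from rig import manip gives the robot as it stands. Calls block until the motion is done:
- manip.movep(position, orientation): joint-space move of the TCP to a pose.
- manip.move_linear(position, rot=None, feed=0.15, stop_force=None): straight line of the TCP; rot=None keeps the orientation; feed is the mean speed in m/s. With stop_force (N) it stops when the force on the tool has changed by that much, and returns True; else False.
- manip.move_j(angles): joint-space move.
- manip.ungrasp() and manip.clamp(squeeze=None): open the fingers fully, or close them until they stop; squeeze is the grip in N (None keeps the last).
- manip.hold(seconds).
- manip.ik(position, orientation): joint angles nearest the present ones, or None.
- manip.grab_frame(name): name is "scene" or "top" or "wrist"; returns a dict with "pixels" (400x640x3 uint8, blue, green, red), "mtx" (3x3 intrinsics, pixels), "camera_from_world" (4x4, takes a point from world to camera coordinates); the wrist camera has in their place "hand_eye" (4x4, takes a point from camera to tool coordinates, whose origin is the TCP and whose axes are the flange's). Camera axes: x right, y up, looking along -z (the intrinsics and any distortion apply to the point x, -y, -z); pixel columns grow to the right and rows downward; lengths in m; the calibration is good to about 2 mm. A picture is of the moment at which its call begins: read the wrist's pose just before it. There is no depth.
A pose or a line that the arm cannot do raises manip.MotionError and nothing moves.
- manip.finish_job(): hands the job in; it is judged then, once.
Readings, each from a call of its own:
- manip.get_t(): time.
- manip.get_joint_positions(): joint angles.
- manip.get_joint_vel(): joint speeds.
- manip.get_effort(): joint torques, N m.
- manip.get_eef_pos(): TCP position.
- manip.get_ee_rot(): TCP orientation.
- manip.get_ft_force(): force on the tool from outside, world axes, zero at the start.
- manip.get_ft_torque(): the same for the moment, N m.
- manip.get_opening(): opening from 0.0 (shut) to 1.0 (fully open).
- manip.get_finger_force(): force on a finger pad.
Only numpy, scipy, OpenCV 4.12 (cv2) and the standard library are available. Lean on these libraries where they do the work, as an engineer would, in place of code of your own. Each camera call takes 0.05 s, during which the arm holds its last target. There are 200 camera calls.

## Working session

There is one attempt and no reset: what is moved stays moved. The work goes in short steps, each a Python script; the robot and the scene stay as the last script left them, time stands still between calls to the robot, and variables do not carry over. Pictures are saved under pics/ and viewed, at most 10 in all, crops included, and the job is handed in when it is done.

```bash
ls; mkdir -p pics
python3 - <<'E'
from rig import manip
import cv2,numpy as np
for n in("scene","top"):
    f=manip.grab_frame(n);cv2.imwrite(f"pics/{n}0.png",f["pixels"]);np.savez(f"pics/{n}0.npz",**{k:v for k,v in f.items()})
    print(n,f.keys(),np.round(f["mtx"],1).tolist(),np.round(f["camera_from_world"],3).tolist())
print(manip.get_t(),manip.get_ee_rot(),manip.get_eef_pos())
E
```

```text
pics
scene dict_keys(['pixels', 'mtx', 'camera_from_world']) [[486.6, 0.0, 315.4], [0.0, 486.6, 197.3], [0.0, 0.0, 1.0]] [[-0.988, 0.153, -0.001, 0.573], [-0.133, -0.859, 0.494, -0.015], [0.075, 0.488, 0.87, -1.459], [0.0, 0.0, 0.0, 1.0]]
top dict_keys(['pixels', 'mtx', 'camera_from_world']) [[379.8, 0.0, 324.7], [0.0, 379.8, 206.3], [0.0, 0.0, 1.0]] [[0.013, -1.0, 0.006, -0.046], [0.986, 0.014, 0.164, -0.585], [-0.164, 0.004, 0.986, -1.044], [0.0, 0.0, 0.0, 1.0]]
0.1 [-3.13965960e+00 -3.69457746e-04  2.31855500e-01] [ 0.14358749 -0.60760876  0.22165749]
```

View pics/scene0.png

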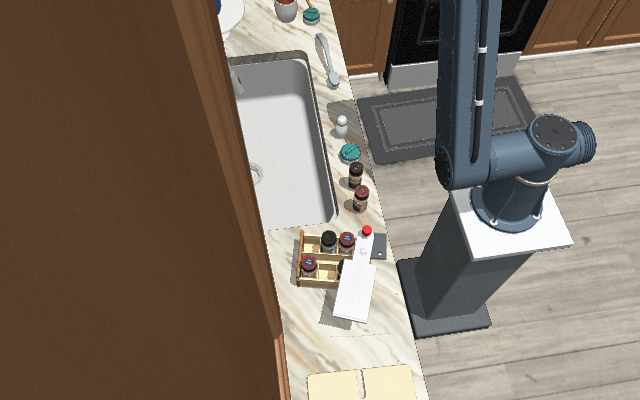

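View pics/top0.png

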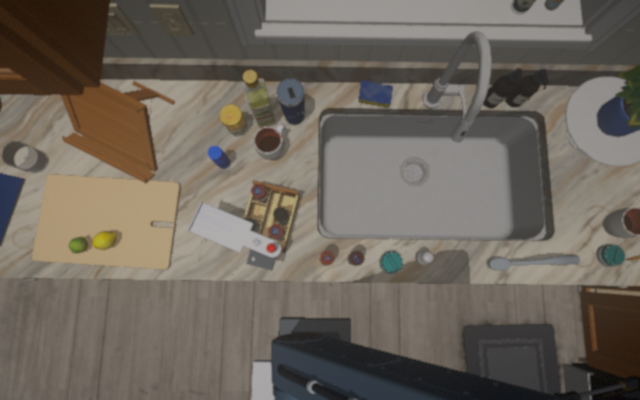

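Scene: crate at about (330,260), two standing jars at (356,175) and (361,198), timer at (350,152), salt shaker at (341,127), knob at (367,230). In the top view the jars are at (327,257) and (356,257), timer (391,261), salt (425,257), knob (271,247). The look-alikes are a blue jar at top (218,156) and a second turquoise timer at (611,255). Next I crop the jars and the crate close up.

Run:
```python
import cv2,numpy as np
a=cv2.imread("pics/scene0.png");b=cv2.imread("pics/top0.png")
A=cv2.resize(a[110:330,285:400],None,fx=2.7,fy=2.7,interpolation=cv2.INTER_CUBIC)
B=cv2.resize(b[170:285,180:440],(480,int(115*480/260)),interpolation=cv2.INTER_CUBIC)
C=np.zeros((594,800,3),np.uint8);C[:A.shape[0],:A.shape[1]]=A
B=B[:, :800-A.shape[1]] if 0 else B
C[:B.shape[0],A.shape[1]+5:A.shape[1]+5+480]=B
c=cv2.resize(b[175:275,185:300],None,fx=3.6,fy=3.6,interpolation=cv2.INTER_CUBIC)
C[230:230+c.shape[0],A.shape[1]+5:A.shape[1]+5+c.shape[1]]=c
cv2.imwrite("pics/crop1.png",C);print(A.shape,c.shape)
```

```text
(594, 310, 3) (360, 414, 3)
```

View pics/crop1.png

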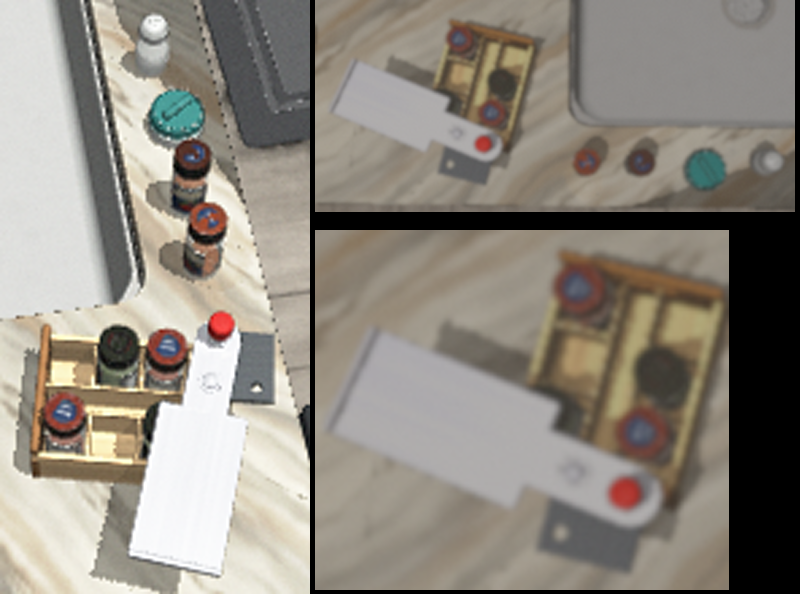

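The targets are the two jars at crop (190,170) and (207,235), top (356,257) and (327,257). Lookalikes I reject: salt shaker (425,257), timer (391,261), blue jar (218,156), and the four jars already in the crate. The empty cells are L2 and R3, as described. The light locking hole is visible on the plate.

```bash
cat > h.py <<'E'
import numpy as np,cv2
from scipy.spatial.transform import Rotation as R
def ray(f,uv,T=None):
    """T world_from_cam"""
    if T is None: T=np.linalg.inv(f["camera_from_world"])
    K=f["mtx"]; d=np.array([(uv[0]-K[0,2])/K[0,0],-(uv[1]-K[1,2])/K[1,1],-1.])
    return T[:3,3],T[:3,:3]@d
def onplane(f,uv,z,T=None):
    o,d=ray(f,uv,T); return o+d*(z-o[2])/d[2]
def project(f,p,T=None):
    if T is None: T=np.linalg.inv(f["camera_from_world"])
    c=(np.linalg.inv(T)@np.r_[p,1])[:3]; K=f["mtx"]
    return K[0,0]*c[0]/-c[2]+K[0,2], K[1,1]*-c[1]/-c[2]+K[1,2]
def wrist(manip,name):
    p,r=manip.get_eef_pos(),manip.get_ee_rot()
    f=manip.grab_frame("wrist")
    T=np.eye(4);T[:3,:3]=R.from_euler("xyz",r).as_matrix();T[:3,3]=p
    T=T@f["hand_eye"]; cv2.imwrite(f"pics/{name}.png",f["pixels"]); np.savez(f"pics/{name}.npz",pixels=f["pixels"],mtx=f["mtx"],T=T)
    return f,T
def load(name):
    d=np.load(f"pics/{name}.npz");return {k:d[k] for k in d.files}
E
python3 - <<'E'
from h import *
from rig import manip
f=load("top0"); s=load("scene0")
for n,uv,z in [("jarA",(327,257),.105),("jarB",(356,257),.105),("timer",(391,261),.046),("salt",(425,257),.09),("knob",(271.5,247),.16),("bartipL",(190,231),.1215),("bartipR",(203,205),.1215),("r2cap",(281,215),.111),("l3cap",(260,191),.111)]:
    print(n,onplane(f,uv,z).round(3))
for n,uv,z in [("jarA",(361.5,190),.105),("jarB",(355.5,169),.105),("knob",(367,230),.16)]: print(n,onplane(s,uv,z).round(3))
w=manip.grab_frame("wrist"); print(w["hand_eye"].round(3).tolist(),w["mtx"].round(1).tolist())
E
```

```text
jarA [ 0.44  -0.046  0.105]
jarB [ 0.441 -0.123  0.105]
timer [ 0.433 -0.227  0.046]
salt [ 0.444 -0.311  0.09 ]
knob [0.461 0.096 0.16 ]
bartipL [0.503 0.318 0.121]
bartipR [0.573 0.288 0.121]
r2cap [0.55  0.08  0.111]
l3cap [0.615 0.139 0.111]
jarA [ 0.442 -0.05   0.105]
jarB [ 0.445 -0.121  0.105]
knob [0.462 0.099 0.16 ]
[[-0.0, 0.956, 0.292, 0.081], [1.0, 0.001, -0.002, -0.001], [-0.002, 0.292, -0.956, -0.161], [0.0, 0.0, 0.0, 1.0]] [[295.9, 0.0, 319.1], [0.0, 295.9, 208.6], [0.0, 0.0, 1.0]]
```

Run:
```python
from h import *
from rig import manip
manip.movep([.40,-.085,.27],[np.pi,0,0]); wrist(manip,"wj")
manip.movep([.46,.12,.29],[np.pi,0,-.24]); wrist(manip,"wc")
print(manip.get_t(),manip.get_eef_pos(),manip.get_ee_rot())
a=load("wj")["pixels"];b=load("wc")["pixels"]
cv2.imwrite("pics/wj_wc.png",np.vstack([cv2.resize(a[:, :],(400,250)),cv2.resize(b[:,:],(400,250))]))
cv2.imwrite("pics/wc_crop.png",cv2.resize(b[0:300,120:520],(800,600),interpolation=cv2.INTER_CUBIC))
```

```text
3.2167 [0.45992101 0.11883698 0.28970032] [ 3.14075007e+00  5.60519323e-04 -2.40959390e-01]
```

View pics/wc_crop.png

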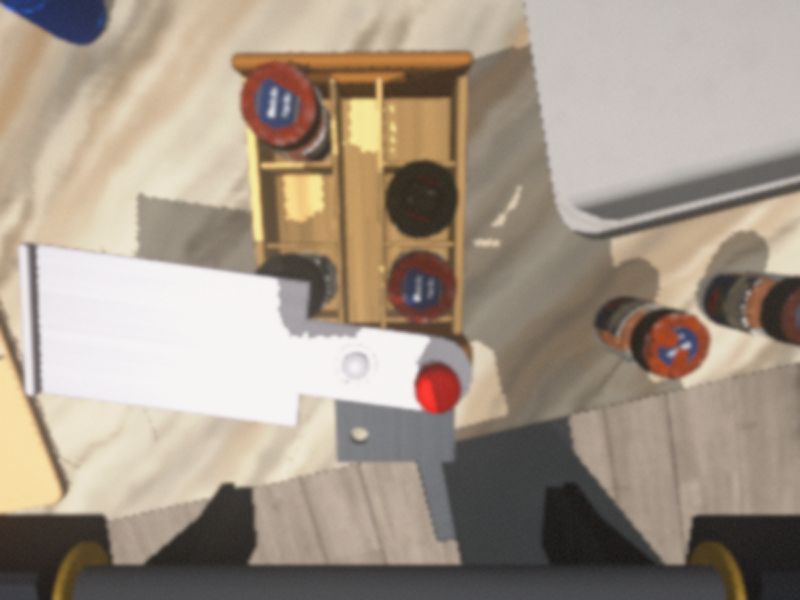

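View pics/wj.png

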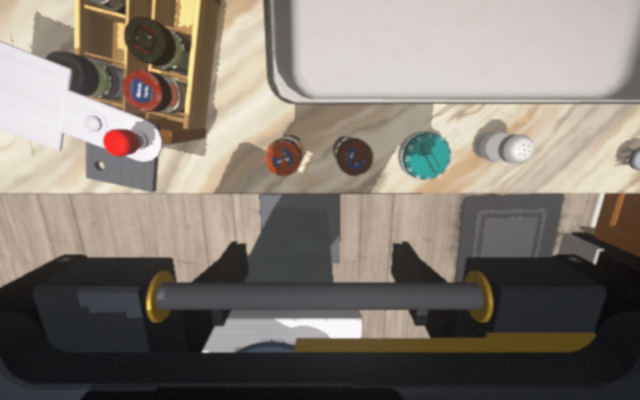

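Crate crop: pivot cap (355,364), knob (438,388), plate hole (359,435), R1 cap (421,285), R2 cap (421,198), L3 cap (281,103), divider crossings (337,166), (381,165) and (383,244). L2 is empty at (300,205) and R3 at (420,130). In the jar view, jar A's cap is at (284,156), jar B's at (354,156), the timer at (426,156) and the salt at (515,148).

Run:
```python
from h import *
f=load("wc");T=f["T"]
def P(u,v,z): return onplane(f,(120+u/2-.25,v/2-.25),z,T)
piv=P(355,362,.123);tipL=P(22,246,.1215);tipR=P(28,393,.1215)
obs={"r1":(P(421,285,.111),(None)),}
print("piv",piv,"tip",tipL,tipR, "knob",P(438,388,.155),"hole",P(359,435,.106))
r1,r2,l3=P(421,285,.111),P(421,198,.111),P(281,103,.111)
print("r1,r2,l3",r1,r2,l3)
c1,c2,c3=P(337,166,.055),P(381,165,.055),P(383,244,.055)
print("cross",c1,c2,c3)
# far end board outer corners top z=.083, plate corners z=.106
print("farL/R top",P(233,55,.083),P(471,53,.083))
d=(r2-r1);print("yaw from r1r2",np.arctan2(d[1],d[0]),np.linalg.norm(d))
d=c2-c3;print("yaw cross",np.arctan2(d[1],d[0]),np.linalg.norm(d)); d=c2-c1;print(np.arctan2(d[1],d[0])+np.pi/2,np.linalg.norm(d))
yaw=-.24
Rm=np.array([[np.cos(yaw),-np.sin(yaw)],[np.sin(yaw),np.cos(yaw)]])
for n,p in dict(r1=r1,r2=r2,l3=l3,c1=c1,c2=c2,c3=c3,tip=(tipL+tipR)/2,knob=P(438,388,.155),hole=P(359,435,.106),fL=P(233,55,.083),fR=P(471,53,.083)).items(): print(n,(Rm.T@(p-piv)[:2]*1000).round(1))
g=load("wj")
for uv in [(284,156),(354,156)]: print("jar",onplane(g,uv,.105,g["T"]))
print("timer",onplane(g,(426,154),.046,g["T"]))
```

```text
piv [0.4785911  0.14043914 0.123     ] tip [0.58146812 0.29692398 0.1215    ] [0.50555526 0.32744276 0.1215    ] knob [0.46107953 0.09864284 0.155     ] hole [0.43085776 0.15188207 0.106     ]
r1,r2,l3 [0.5100647  0.09446999 0.111     ] [0.55478688 0.08403746 0.111     ] [0.61684107 0.14380003 0.111     ]
cross [0.58799398 0.12746857 0.055     ] [0.58207956 0.1008774  0.055     ] [0.53631578 0.11118481 0.055     ]
farL/R top [0.65217638 0.16585301 0.083     ] [0.62221891 0.0391084  0.083     ]
yaw from r1r2 -0.22917589911879024 0.04592288670784649
yaw cross -0.22153406066641354 0.04691019268050113
-0.21885761775805124 0.02724098253180768
r1 [ 41.5 -37.2]
r2 [ 87.4 -36.7]
l3 [133.5  36.1]
c1 [109.4  13.4]
c2 [109.9 -13.8]
c3 [ 63.  -14.7]
tip [ 22.2 182.3]
knob [ -7.1 -44.8]
hole [-49.1  -0.2]
fL [162.6  65.9]
fR [163.6 -64.3]
jar [ 0.44160649 -0.04695003  0.105     ]
jar [ 0.44148888 -0.1234955   0.105     ]
timer [ 0.43680193 -0.22331919  0.046     ]
```

```bash
cat >> h.py <<'E'
D=lambda yaw:[np.pi,0,yaw]
def pick(m,xy,h,yaws):
    """clamp at two yaws so that the jar ends centred on the TCP, then lift"""
    m.movep([*xy,.16],D(yaws[0])); m.move_linear([*xy,h],feed=.15)
    m.clamp(4); m.ungrasp(); m.move_linear([*xy,h],D(yaws[1]),feed=.1); m.clamp(20)
    m.move_linear([*xy,h+.18],feed=.25); print("opening mm",m.get_opening()*87,"t",m.get_t())
def place(m,xy,h,yaw,u,v):
    """over the cell, down until contact; if it lands on a divider, try small shifts"""
    m.movep([*xy,h+.15],D(yaw)); m.move_linear([*xy,h+.07],feed=.15)
    for a,b in [(0,0),(1.5,0),(-1.5,0),(0,1.5),(0,-1.5),(2,2),(2,-2),(-2,2),(-2,-2)]:
        q=np.array(xy)+(a*u+b*v)/1000
        m.move_linear([*q,h+.066],feed=.1)
        hit=m.move_linear([*q,h+.003],feed=.06,stop_force=4)
        z=m.get_eef_pos()[2]-h; print(a,b,hit,"bottom",z,"F",m.get_ft_force().round(1),"t",m.get_t())
        if z<.02: break
    return z
E
python3 - <<'E'
from h import *
from rig import manip as m
for y in (.785,-.785,.3): print(y,m.ik([.4416,-.047,.07],D(y)))
pick(m,(.4416,-.047),.070,(.785,-.785))
yaw=.30; L2=(.570,.1554)
m.movep([*L2,.07+.17],D(yaw)); wrist(m,"wl2"); print(m.get_eef_pos(),m.get_finger_force(),m.get_t())
E
```

```text
0.785 [-3.58657551e-01  5.73635773e-01  2.00922268e+00 -4.44089210e-16
  5.58734199e-01  4.27138776e-01]
-0.785 [-3.58657551e-01  5.73635773e-01  2.00922268e+00 -4.44089210e-16
  5.58734199e-01  1.99713878e+00]
0.3 [-3.58657551e-01  5.73635773e-01  2.00922268e+00 -4.44089210e-16
  5.58734199e-01  9.12138776e-01]
opening mm 40.12461636917246 t 10.4917
[0.56913482 0.15409298 0.23909354] 19.9952209253388 11.4917
```

View pics/wl2.png

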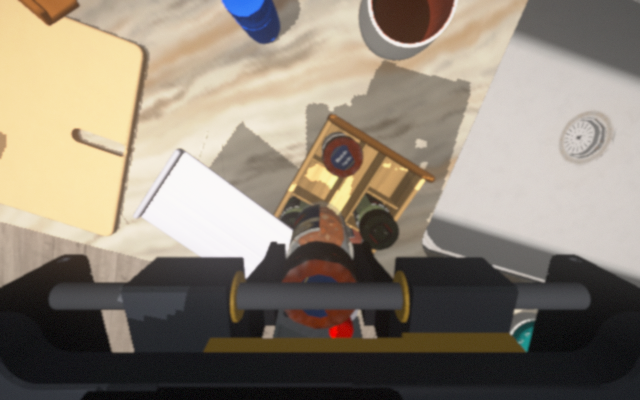

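The jar is held, its cap at (320,290), with L3 at (342,155), R3 empty at (398,183) and L2 below the jar. I lower it with force feedback.

Run:
```python
from h import *
from rig import manip as m
u=np.array([.975,-.222]);v=np.array([.222,.975])
print(m.get_eef_pos())
z=place(m,(.570,.1554),.070,.30,u,v); print(m.get_eef_pos(),m.get_ft_torque().round(2))
```

```text
[0.56913482 0.15409298 0.23909354]
0 0 True bottom 0.05442366297791425 F [0.6 0.9 2.4] t 13.1083
1.5 0 True bottom 0.05396754138389376 F [0.7 0.3 3.3] t 13.8083
-1.5 0 True bottom 0.0538004016885818 F [ 0.6 -0.6  2.3] t 14.5167
0 1.5 True bottom 0.05323133193100127 F [ 0.2 -0.1  3.2] t 15.2333
0 -1.5 True bottom 0.052607601475031796 F [0.5 0.4 3.2] t 15.9667
2 2 True bottom 0.004083579369165674 F [ 0.9 -0.1  3.5] t 17.2333
[0.57210943 0.15682775 0.07408358] [0.02 0.05 0.02]
```

Run:
```python
from h import *
from rig import manip as m
u=np.array([.975,-.222]);v=np.array([.222,.975])
m.ungrasp(); print(m.get_ft_force().round(1))
p=m.get_eef_pos(); m.move_linear([p[0],p[1],.25],feed=.25)
pick(m,(.4415,-.1235),.082,(.785,-.785))
z=place(m,(.6033,.0738),.082,.30,u,v); print(m.get_eef_pos())
```

```text
[ 0.4 -1.   0.1]
opening mm 40.308959778426384 t 26.2833
0 0 True bottom 0.0703643644046648 F [-1.8 -0.3  7.6] t 28.4333
1.5 0 True bottom 0.06996392997738311 F [-1.4  0.1  6.1] t 28.8917
-1.5 0 True bottom 0.06951035491801293 F [-0.2 -0.1  5.9] t 29.35
0 1.5 True bottom 0.06952110925567086 F [-1.9 -0.8  6.4] t 29.8083
0 -1.5 True bottom 0.06922134225620731 F [-0.4  0.7  6. ] t 30.2667
2 2 True bottom 0.06934752829574668 F [-1.2 -0.6  6.4] t 30.725
2 -2 True bottom 0.06896279381646463 F [-1.2 -0.2  5.5] t 31.1833
-2 2 True bottom 0.06857519620906351 F [-0.6 -0.1  4. ] t 31.6417
-2 -2 True bottom 0.0679015607988361 F [-0.4  0.5  5.8] t 32.1
[0.60163781 0.07139401 0.14990156]
```

Run:
```python
from h import *
from rig import manip as m
p=m.get_eef_pos(); m.move_linear([p[0],p[1],.21],feed=.15); print(m.get_ft_force(),m.get_finger_force(),m.get_opening()*87)
wrist(m,"wr3"); f=m.grab_frame("scene"); np.savez("pics/scene1.npz",**f)
a=cv2.resize(load("wr3")["pixels"][60:400,120:520],(470,400)); b=cv2.resize(f["pixels"][170:310,270:400],(325,350),interpolation=cv2.INTER_CUBIC)
C=np.zeros((400,800,3),np.uint8);C[:,:470]=a;C[:350,475:]=b;cv2.imwrite("pics/chk.png",C)
```

```text
[-0.18701671  0.33962831 -1.43303152] 20.000155339948833 40.15393090464588
```

View pics/chk.png

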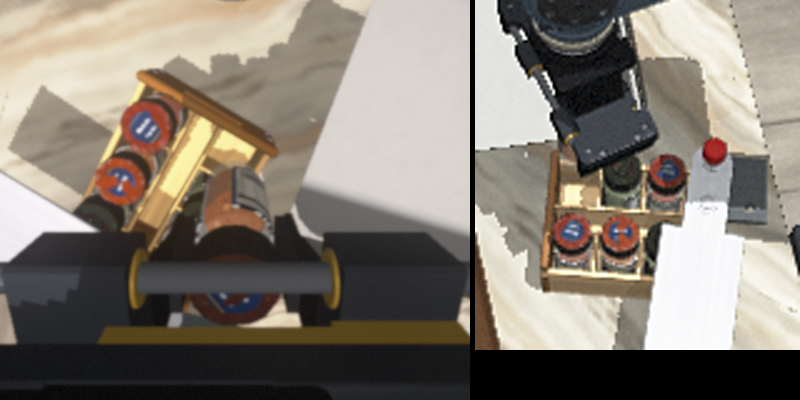

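Jar A stands in L2 (cap at crop (120,178)). Jar B sits tilted in the grip, because the centring clamp pushed it too high up, and it rests on the side board. I'll set it back on the worktop, centre it low, grip it again upright, then place it in R3.

```bash
cat >> h.py <<'E'
def place2(m,xy,h,yaw,u,v):
    m.movep([*xy,h+.10],D(yaw)); top=.067
    for a,b in [(0,0),(2,0),(-2,0),(0,2),(0,-2),(2,2),(2,-2),(-2,2),(-2,-2)]:
        q=np.array(xy)+(a*u+b*v)/1000
        m.move_linear([*q,h+top],feed=.15)
        m.move_linear([*q,h+.004],feed=.07,stop_force=4)
        z=m.get_eef_pos()[2]-h; print(a,b,"bottom",z.round(4),"F",m.get_ft_force().round(1),"t",m.get_t())
        if z<.02 or z>.075: break
        top=z+.003
    return z
E
python3 - <<'E'
from h import *
from rig import manip as m
u=np.array([.975,-.222]);v=np.array([.222,.975])
p=(.4416,-.050)
m.movep([*p,.14],D(-.785)); m.move_linear([*p,.07],feed=.12,stop_force=3); print("down",m.get_eef_pos()[2],m.get_t())
m.ungrasp(); m.move_linear([*p,.035],feed=.2); m.clamp(4); m.ungrasp()
m.move_linear([*p,.035],D(.30),feed=.1) ; m.clamp(4); m.ungrasp()
m.move_linear([*p,.080],feed=.2); m.clamp(20); m.move_linear([*p,.19],feed=.3)
print("t",m.get_t(),m.get_opening()*87)
z=place2(m,(.6027,.0730),.080,.30,u,v); print(m.get_eef_pos())
E
```

```text
down 0.07063630758294195 34.2
t 42.2167 40.22086614916331
0 0 bottom 0.0676 F [-1.3  0.   4. ] t 43.6167
2 0 bottom 0.0683 F [-1.   0.2  3.1] t 44.1333
-2 0 bottom 0.0675 F [-0.9 -0.1  3.6] t 44.6833
0 2 bottom 0.0679 F [-0.  -0.1  3.6] t 45.2
0 -2 bottom 0.0679 F [ 0.1 -0.5  4.2] t 45.7333
2 2 bottom 0.0683 F [-1.7 -0.9  3.7] t 46.2583
2 -2 bottom 0.0683 F [-0.5  0.3  3.6] t 46.7917
-2 2 bottom 0.0675 F [-1.6 -1.   5.8] t 47.3417
-2 -2 bottom 0.0675 F [-0.7  0.5  3.6] t 47.8667
[0.6001396  0.07142009 0.14754384]
```

Run:
```python
from h import *
yaw=-.224; c=np.array([.4786,.1404]); u=np.array([np.cos(yaw),np.sin(yaw)]);v=np.array([-u[1],u[0]])
def rect(n,z):
    f=load(n);S=[(60,70),(180,70),(180,-80),(60,-80)]
    src=np.float32([project(f,np.r_[c+(a*u+b*v)/1000,z],f["T"]) for a,b in S])
    dst=np.float32([((70-b)*2.6,(180-a)*2.4) for a,b in S])
    o=cv2.warpPerspective(f["pixels"],cv2.getPerspectiveTransform(src,dst),(390,290),flags=cv2.INTER_CUBIC)
    for a in range(60,181,10): cv2.line(o,(0,int((180-a)*2.4)),(8 if a%50 else 20,int((180-a)*2.4)),(0,255,0),1)
    for b in range(-80,71,10): cv2.line(o,(int((70-b)*2.6),0),(int((70-b)*2.6),8 if b else 20),(0,255,0),1)
    return o
r=lambda n:np.hstack([rect(n,.055),rect(n,.083)])
cv2.imwrite("pics/rect.png",np.vstack([r("wc"),r("wl2")]))
```

```text
(no output)
```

View pics/rect.png

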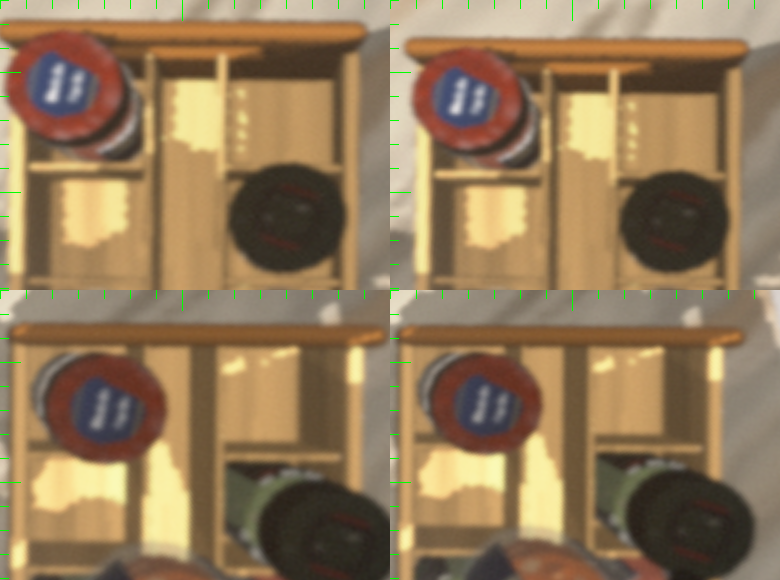

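Rectified: the dividers are at x≈110, the far board's inner face at x≈157 and the R3 side's inner face at y≈-61. That puts R3's centre at about (134,-38.5). Next I check how the jar sits in the hand.

Run:
```python
from h import *
from rig import manip as m
p=m.get_eef_pos(); m.move_linear([p[0]-.004,p[1],.175],feed=.25)
f,T=wrist(m,"wr4"); print(m.get_t(),m.get_eef_pos(),m.get_opening()*87)
p=m.get_eef_pos()
o=f["pixels"].copy()
o=cv2.resize(o[100:400,200:500],(600,600),interpolation=cv2.INTER_CUBIC)
for h in (.060,.080):
    for zz,col in((0,(0,255,0)),(.105,(255,255,0))):
        pts=[project(f,p+[.0205*np.cos(t),.0205*np.sin(t),zz-h],T) for t in np.linspace(0,6.28,60)]
        pts=((np.array(pts)-[200,100])*2).astype(int); cv2.polylines(o,[pts],True,col,1)
cv2.imwrite("pics/wr4c.png",o)
```

```text
48.1833 [0.5961974  0.07147694 0.1748955 ] 40.078771312177295
```

View pics/wr4c.png

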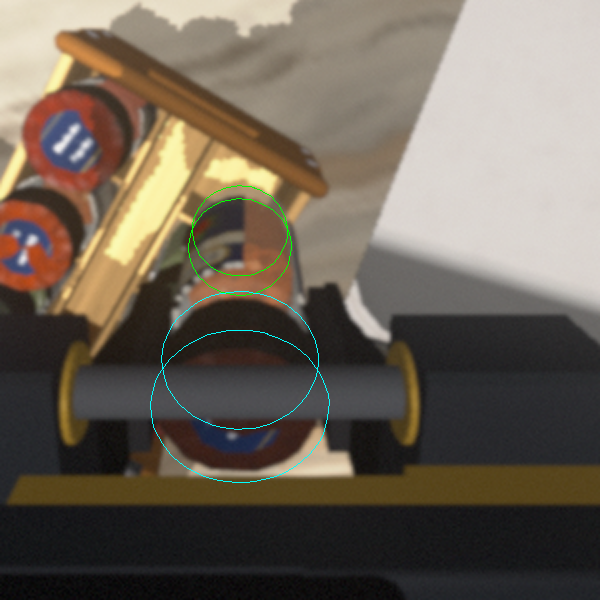

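The jar was pushed up in the grip to about 64 mm and leans about 3 mm at the bottom. It had touched the far board (83 mm high) at x≈136. I rotate the gripper square to the crate so the fingers clear that board, aim at x=134, and use force stops all the way.

Run:
```python
from h import *
from rig import manip as m
c=np.array([.4786,.1404]);u=np.array([.975,-.222]);v=np.array([.222,.975]); h=.0645
W=lambda x,y:c+(x*u+y*v)/1000
m.movep([*W(134,-35.7),h+.098],D(-.224)); top=None
for a,b in [(0,0),(-1.5,0),(0,1.8),(0,-1.8),(1.5,0),(-1.5,1.8),(-1.5,-1.8)]:
    q=W(134+a,-35.7+b)
    if top: m.move_linear([*q,top+.002],feed=.1)
    m.move_linear([*q,h+.004],feed=.1,stop_force=4)
    top=m.get_eef_pos()[2]; print(a,b,"bottom",(top-h).round(4),"F",m.get_ft_force().round(1),"t",m.get_t())
    if top-h<.015 or m.get_t()>53.5: break
if top-h<.015:
    hit=m.move_linear([*W(134+a,-39.5),top],feed=.05,stop_force=8); print("shift",hit,m.get_ft_force().round(1))
    m.ungrasp(); print(m.get_ft_force().round(1)); p=m.get_eef_pos(); m.move_linear([*p[:2],.20],feed=.35); print("t",m.get_t())
```

```text
0 0 bottom 0.0809 F [ 0.1 -0.9 -0.6] t 49.15
-1.5 0 bottom 0.0802 F [-0.7 -0.7  4.3] t 49.6417
0 1.8 bottom 0.0805 F [-0.8 -0.2  3.4] t 50.1083
0 -1.8 bottom 0.0805 F [-1.  -1.   4.1] t 50.5833
1.5 0 bottom 0.0808 F [-0.7 -0.6  4.6] t 51.05
-1.5 1.8 bottom 0.0803 F [-0.7  0.2  3.8] t 51.5333
-1.5 -1.8 bottom 0.0803 F [-0.9 -0.2  5.3] t 52.0083
```

Run:
```python
from h import *
from rig import manip as m
print(m.get_eef_pos(),m.get_ee_rot(),m.get_ft_force(),m.get_ft_torque(),m.get_effort().round(1))
f,T=wrist(m,"wr5"); s=m.grab_frame("scene"); t=m.grab_frame("top"); print(m.get_t())
a=cv2.resize(f["pixels"][60:360,160:480],(427,400),interpolation=cv2.INTER_CUBIC)
b=cv2.resize(s["pixels"][170:300,270:390],(368,400),interpolation=cv2.INTER_CUBIC)
d=cv2.resize(t["pixels"][150:290,180:400],(310,197),interpolation=cv2.INTER_CUBIC)
C=np.zeros((600,800,3),np.uint8);C[:400,:427]=a;C[:400,430:798]=b;C[402:599,:310]=d
cv2.imwrite("pics/last.png",C)
```

```text
[0.59897664 0.07446474 0.14477661] [ 3.14036391  0.00882095 -0.22377954] [-0.93917117 -0.20855263  5.33559135] [0.04924242 0.14735281 0.03809988] [ -0.1 -41.  -13.9   0.1  -0.2  -0. ]
52.1583
```

View pics/last.png

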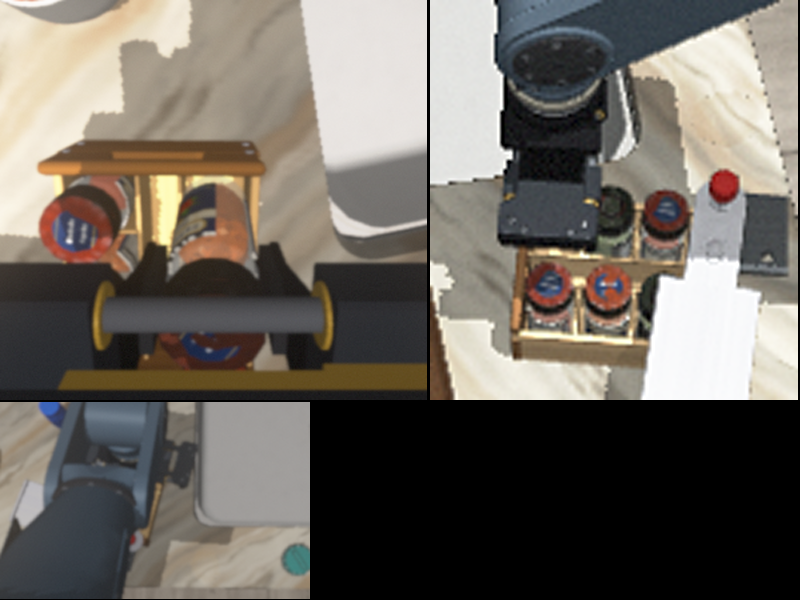

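The jar rests at its far (+x) edge: Fx is negative and the board is just beyond the jar's bottom in the view at (225,183). I step it back toward the divider.

Run:
```python
from h import *
from rig import manip as m
c=np.array([.4786,.1404]);u=np.array([.975,-.222]);v=np.array([.222,.975]); h=.0645
W=lambda x,y:c+(x*u+y*v)/1000
top=m.get_eef_pos()[2]
for x,y in [(129.5,-36.5),(126.5,-36.5),(128,-38.5),(130.5,-38.5),(129.5,-34.5)]:
    q=W(x,y)
    m.move_linear([*q,top+.003],feed=.15)
    m.move_linear([*q,h+.004],feed=.12,stop_force=5)
    top=m.get_eef_pos()[2]; print(x,y,"bottom",(top-h).round(4),"F",m.get_ft_force().round(1),"M",m.get_ft_torque().round(2),"t",m.get_t())
    if top-h<.015 or m.get_t()>54: break
```

```text
129.5 -36.5 bottom 0.0208 F [  5.7  -1.3 -10.9] M [-0.18 -0.87 -0.01] t 52.925
126.5 -36.5 bottom 0.0086 F [  5.8  -1.1 -14.9] M [-0.21 -0.84 -0.05] t 53.3833
```

Run:
```python
from h import *
from rig import manip as m
c=np.array([.4786,.1404]);u=np.array([.975,-.222]);v=np.array([.222,.975]); h=.0645
W=lambda x,y:c+(x*u+y*v)/1000
z=m.get_eef_pos()[2]
print(m.move_linear([*W(132,-39),z],feed=.08,stop_force=15),m.get_ft_force().round(1),m.get_eef_pos().round(4))
p=m.get_eef_pos(); print(m.move_linear([p[0],p[1],z-.008],feed=.06,stop_force=8),m.get_ft_force().round(1),m.get_eef_pos().round(4),m.get_t())
m.ungrasp(); print(m.get_ft_force().round(1),m.get_t())
p=m.get_eef_pos(); m.move_linear([p[0],p[1],.19],feed=.4); print(m.get_t())
f,T=wrist(m,"wr6")
# dark/red cap check: rectify at z=.111, mean colour at R3 centre vs offsets
print([f["pixels"][int(b),int(a)].tolist() for a,b in [project(f,np.r_[W(134,-38),.111],T)]])
```

```text
False [ 5.2  2.7 -6.2] [0.6006 0.0733 0.0726]
True [ 0.4 -0.1  1.5] [0.605  0.0728 0.0685] 53.8417
[-0.6 -0.7  0.7] 54.8667
55.3167
[[60, 75, 115]]
```

Run:
```python
from h import *
from rig import manip as m
piv=np.array([.4786,.1404]); K=lambda th:piv-.045*np.array([np.cos(th-.224),np.sin(th-.224)])
k=np.array([.462,.0985]); z0=.141
m.movep([*k,.185],D(-.224)); m.move_linear([*k,z0],feed=.2)
m.clamp(25); print("open",m.get_opening()*87,m.get_t())
p=m.get_eef_pos(); m.move_linear([*k,z0+.0108],feed=.06); print("pull F",m.get_ft_force().round(1),m.get_t())
for th in (1.05,.62,.2): m.move_linear([*K(th),z0+.0108],feed=.12)
print("swung",m.get_ft_force().round(1),m.get_opening()*87,m.get_t())
m.clamp(3); m.move_linear([*K(.2),z0-.001],feed=.06,stop_force=14); print("low",m.get_eef_pos()[2],m.get_ft_force().round(1),m.get_t())
hit=m.move_linear([*K(-.19),m.get_eef_pos()[2]],feed=.04,stop_force=6)
q=m.get_eef_pos(); d=piv-q[:2]; print("hit",hit,"theta",np.arctan2(d[1],d[0])+.224,m.get_ft_force().round(1),m.get_opening()*87,m.get_t())
```

```text
open 23.810947917786365 57.4167
pull F [-1.5 -2.4 -9.5] 57.75
swung [-5.7  0.9 -7.9] 23.47469173108102 58.65
low 0.1405597203424626 [ 3.  -2.7 -1.5] 59.2167
hit True theta 0.17892250449385189 [-1.7 -6.8  4.4] 24.8269221932643 59.45
```

Run:
```python
from h import *
from rig import manip as m
piv=np.array([.4786,.1404]); K=lambda th:piv-.045*np.array([np.cos(th-.224),np.sin(th-.224)])
z=m.get_eef_pos()[2]
for i in range(3):
    hit=m.move_linear([*K(-.19),z],feed=.04,stop_force=7)
    q=m.get_eef_pos(); d=piv-q[:2]; th=np.arctan2(d[1],d[0])+.224
    print("hit",hit,"theta",th.round(3),m.get_ft_force().round(1),m.get_opening()*87,m.get_t())
    if not hit or th<.12 : break
```

```text
hit False theta -0.161 [-1.3 -5.4  2.7] 55.59464888788049 60.0
```

Run:
```python
from h import *
from rig import manip as m
piv=np.array([.4786,.1404])
m.clamp(12); q=m.get_eef_pos(); d=piv-q[:2]
print(m.get_opening()*87,"th",np.arctan2(d[1],d[0])+.224,m.get_ft_force().round(1),m.get_t())
```

```text
24.143055817075435 th -0.0523971684637293 [ -5.  -22.    7.5] 60.5333
```

Run:
```python
from h import *
from rig import manip as m
m.ungrasp(); p=m.get_eef_pos(); print(m.get_ft_force().round(1),m.get_t())
m.move_linear([p[0],p[1],.21],feed=.35); f,T=wrist(m,"wk"); s=m.grab_frame("scene"); np.savez("pics/scene2.npz",**s); print(m.get_t())
def red(im):
    h=cv2.cvtColor(im,cv2.COLOR_BGR2HSV); k=((h[...,0]<6)|(h[...,0]>174))&(h[...,1]>190)&(h[...,2]>120)
    n,l,st,c=cv2.connectedComponentsWithStats(k.astype(np.uint8)); return [(st[i].tolist(),c[i].round(1).tolist()) for i in range(1,n) if st[i,4]>15]
print("wrist",red(f["pixels"])); print("scene",red(s["pixels"])); s0=load("scene0"); print("scene0",red(s0["pixels"]))
piv=np.array([.4786,.1404])
for th in (.18,0,-.05):
    k=piv-.045*np.array([np.cos(th-.224),np.sin(th-.224)])
    for dz in (0,.008): print(th,dz,"scene",np.round(project(s,[*k,.152+dz]),1),"wrist",np.round(project(f,[*k,.152+dz],T),1))
k=[.462,.0985]; print("scene0 ref",np.round(project(s0,[*k,.152]),1))
```

```text
[-0.7  0.3  0.4] 61.7583
62.2083
wrist [([316, 220, 27, 25, 530], [329.1, 232.1])]
scene []
scene0 [([363, 226, 7, 8, 22], [365.6, 229.5])]
0.18 0 scene [381.4 245.1] wrist [341.2 226. ]
0.18 0.008 scene [381.8 243.8] wrist [342.  229.5]
0 0 scene [381.7 248.1] wrist [331.1 226.8]
0 0.008 scene [382.1 246.8] wrist [331.5 230.4]
-0.05 0 scene [381.7 248.9] wrist [328.3 226.8]
-0.05 0.008 scene [382.  247.6] wrist [328.6 230.4]
scene0 ref [366.8 231.1]
```

```bash
python3 -c "
from rig import manip as m
print(m.finish_job(), m.get_t())"
```

```text
the job is handed in; nothing more can be done
the job is handed in; nothing more can be done
```

I handed the job in at about 62 s with both jars placed in the crate's empty cells and the bar stopped over the channel at about -0.05 rad; I did not confirm by picture that jar B is fully down or that the pin has dropped, the bar took about 22 N at the stop (limit 25 N), and no verdict came back.

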